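Hang the counting dipper in the notch of the bin's lip

TASK

Put the steel counting dipper away: hook it over the front lip of the blue picking bin, cup outside facing you, and feel along the lip until the hook drops into the notch cut there, so that it hangs by itself fully down in the notch. Keep a light touch: do not lean on the bin, shove it or tip it, and leave the other things on the bench where they are.

Things in the scene. Friction and masses are not known exactly. Their poses are not given: they have to be found in the camera images.
- lip (a point): Top of the blue bin's front lip (its wall nearest the robot), at mid-length, 170 above the bench. x runs into the bin, square to the lip, y along it to the left, z up. The rim is a level round bead 8 across, centred here. ONE NOTCH 10 wide, 8 deep, round-cornered, is cut in this lip; its middle lies anywhere from 40 right to 40 left of here, is not measured, but can be seen and felt.
- dipper_mid (a point): Steel counting dipper, 200 tall, about 0.22 kg, stands loose and upright on its cup, left or right in front of the bin. Point on the cup's axis, half-way up (100). z up, x to the side with strap handle and hook. Cup 64 across, 55 high. Flat strap, 20 wide (y), 4 thick, its face to the hook at x +36, rises from the cup's +x side to the grip. It hangs upright too.
- dipper_grip (a point): Centre of the dipper's black plastic grip: a block 16 (x) x 24 (y) x 70 (z) at the top of the handle, at x +34 from the cup's axis, 130 to 200 above the cup's underside (this point 165). Axes as dipper_mid. Can be grasped from above, across the 24.
- dipper_hook (a point): Underside of the crown of the dipper's hook (round wire 6 thick), mid-mouth: x +44.5 from the cup's axis, 117 above the cup's underside, so 10.5 ahead of and 48 below the grip's centre. The crown is level along x; the mouth from strap to hook leg is 17 wide; the leg ends 32 below this point, its tip bent out to x +63. Axes as dipper_mid.
- dipper_cup (a point): A point on the axis of the dipper's cup, 30 above its underside. Axes as dipper_mid.
- bin: Blue picking bin, 300 deep (x) x 260 wide (y) x 170 high, walls 4, loose, about 1.6 kg with stock that reaches 75 above the bench. Origin: centre of underside; axes as lip, which is at x -148, z +170. It slides if pushed sideways with 10 to 15 N; the lip is stiff. The hook's wire has 4 of side play in the notch and goes 8 lower there than on the rim; beside the notch the rim holds it up.
- dipper: The same dipper: origin at the centre of the cup's underside, axes as dipper_mid.
- tin: Bystander: closed tin with paper label, 72 across, 110 high, on the bench on the side of the bin's front where the dipper is not. Origin: centre of underside.
- tape: Bystander: brown roll of tape lying flat, 96 across, 48 high, near the robot. Origin: centre of underside.
- downlight: Bystander: white round downlight, 92 across, 42 high, near left. Origin: centre of underside.
- jbox: Bystander: grey junction box 90 x 90 x 53 high, right of the bin. Origin: centre of underside.
- whitebox: Bystander: white carton 110 x 170 x 50 high, left of the bin. Origin: centre of underside.
- bluebox: Bystander: blue carton 100 x 130 x 80 high, right of the bin, behind the junction box. Origin: centre of underside.
- tray: Bystander: orange open tray of wall plugs, 100 x 150 x 45 high, near right. Origin: centre of underside.
There are look-alikes about, which are no part of the job. Leave any yellow look-alike of the dipper alone.

How it is judged:
By the outcome, as a careful person would: the job done as asked, in the order asked, and still so for the second after the job is handed in, with the robot touching nothing.
It also fails if it takes over 67 s, if anything falls off the work surface, if the arm or the gripper's body presses on something with over 40 N, if the wrist force passes 120 N, or if a joint passes its speed limit or range.

ROBOT

A 6-joint arm with a two-finger parallel gripper is mounted at the origin on the work surface. World frame = base frame: x ahead of the robot, y to its left, z up, the work surface at z = 0. Lengths are in mm, angles in rad, forces in N, time in s.
With the tool pointing down it reaches from about 275 to 850 mm from the base axis. Payload 5.2 kg.
Tool frame: the origin (TCP) lies midway between the tips of the shut fingers; the grasp point (between the pads) lies 19 mm behind it; x points along the fingers, z is the direction in which the jaws open and shut, and the axes are right-handed (so a half turn about x gives the same grasp; the last joint's range is limited). The gripper opens to 85 mm and grips with 20 to 120 N. Pads are 22 mm wide; open, the fingers measure 114 mm over their backs; the gripper's body (76 mm by 85 mm) begins 54 mm behind the grasp point. The pads swing forward as they close: fully open they stand 13 mm farther back than shut.
Start: joints at [1.037, 0.259, 1.535, -0, 1.348, -0.203], TCP at [178.618, 520.193, 231.31] pointing down, gripper open.
Joint ranges: [-3.14, 3.14], [-0.91, 2.08], [0.19, 2.58], [-1.22, 4.36], [0.22, 2.71], [-3.12, 3.12]. Speed limits (rad/s): [2.57, 2.57, 3.14, 3.14, 3.14, 3.14].

INTERFACE

Orientations are given as a 3x3 rotation matrix whose columns are the frame's x, y, z axes.
In Python, from workcell import r gives the robot as it stands.
- The arm moves only by the tool move_arm, never from a script. Its argument "plan" is a list of rows, each an object of numbers: "grip": the opening, from 0 (shut) to 1 (fully open); "dx", "dy", "dz": the shift along the tool's x, y, z in mm; "roll": the turn about the tool's x in rad. In form: [{"grip": .., "dx": .., "dy": .., "dz": .., "roll": ..}, ...]. A call has 1 to 8 rows; each row is the pose to reach, as a shift and turn from the pose commanded when the call began, along the tool's axes at that moment; what a row does not reach only later rows make up. A row lasts 1/12 s, in which the tool goes at most 41.7 mm and 7.16 degrees, less where a joint would pass 70% of its speed; a pose out of reach is approached as far as the arm can. A call with a gripper value outside its range is refused whole. The fingers move at their own pace and stop on an object; "force" is the grip in N (left out, the last holds). Time passes only in rows, so rows that repeat a pose let the fingers close. It gives the time, the measured TCP pose, the force and the opening at its end, in the units of the state.
- r.observe(): the state, without advancing time (a new reading comes with each control period).
- r.snapshot(name): name is "scene" or "side" or "wrist"; returns a dict with "img" (400x640x3 uint8, red, green, blue), "depth" (400x640 float32, mm along the optical axis (not along the pixel's ray), 0 where there is no reading), "intrinsics" (3x3 intrinsics, pixels), "cam_to_world" (4x4, takes a point from camera to world coordinates). Camera axes: x right, y down, z forward; pixel columns grow to the right and rows downward; lengths in mm; the calibration is good to about 2 mm. A picture is of the moment at which its call begins.
- r.hand_in(): hands the job in, once; it reports no verdict.
Trained networks look in a picture, given as the dict that the camera call returned (one of the last four; its "shot" number tells which), for a name from the list of things; names that differ only in an ending like _2 or _b are one class to them, and where a whole thing is asked for, a point or a joint stands for the part that bears it (a point fixed in the world has none). Each returns a list of dicts, best first, with "score" (0 to 1); they miss things now and then, are a little off and sometimes report something else, mostly with a low value. They report only what shows in the picture. A call takes as long as a camera call. They do not tell look-alikes from the thing itself.
- r.regions_of(name, picture): "region" (400x640 bool, what is visible of it) and "rect" ([left, top, width, height] in pixels, round what is visible of it).
The state is a dict: "time": time; "qpos": joint angles; "qvel": joint speeds; "tau": joint torques, N m; "position": TCP position; "eef_rot": TCP orientation; "force": force on the tool from outside, world axes, zero at the start; "torque": the same for the moment, N m; "opening": opening from 0.0 (shut) to 1.0 (fully open).
Only numpy, scipy, OpenCV 4.12 (cv2) and the standard library are available. Lean on these libraries where they do the work, as an engineer would, in place of code of your own. Each camera call takes 0.05 s, during which the arm holds its last target.

## Working session

There is one attempt and no reset: what is moved stays moved. The work goes in short steps, Python scripts to look and compute and a tool call to move; the robot and the scene stay as the last step left them, time stands still between calls to the robot, and variables do not carry over. Pictures are saved under pics/ and viewed, and the job is handed in when it is done.

Besides the shell and the picture viewer there is one more tool, called by a JSON object that holds its "name" and its "arguments". move_arm: Moves the arm, as the interface text tells. Its arguments: {"type":"object","properties":{"plan":{"type":"array","items":{"type":"object","properties":{"grip":{"type":"number"},"dx":{"type":"number"},"dy":{"type":"number"},"dz":{"type":"number"},"roll":{"type":"number"}}}},"force":{"type":"number"}},"required":["plan"]}

```bash
ls; mkdir -p pics; cat > h.py <<'E'
from workcell import r
import numpy as np, cv2
def save(s,n): cv2.imwrite('pics/'+n+'.png', cv2.cvtColor(s['img'],cv2.COLOR_RGB2BGR))
def pts(s,mask=None):
    d=s['depth']; K=s['intrinsics']; T=s['cam_to_world']
    v,u=np.nonzero((d>0)&(mask if mask is not None else True))
    z=d[v,u]; P=np.c_[(u-K[0,2])/K[0,0]*z,(v-K[1,2])/K[1,1]*z,z]
    return P@T[:3,:3].T+T[:3,3],u,v
E
python3 - <<'E'
from h import *
s0=r.observe(); print({k:np.round(v,3).tolist() for k,v in s0.items()})
for n in ['scene','side','wrist']:
    s=r.snapshot(n); save(s,n+'0'); print(n,np.round(s['cam_to_world'],3).tolist(),s['intrinsics'].tolist())
    np.savez('pics/'+n+'0.npz',**{k:s[k] for k in ['img','depth','intrinsics','cam_to_world']})
    for t in ['dipper','dipper_grip','dipper_hook','bin','lip','tin']:
        try:
            for q in r.regions_of(t,s)[:3]:
                P,_,_=pts(s,q['region']); print(n,t,round(q['score'],2),q['rect'],np.round(np.median(P,0)) if len(P) else None, np.round(np.percentile(P,[2,98],axis=0)).tolist() if len(P) else '')
        except Exception as e: print(t,e)
E
```

```text
pics
{'time': 0.0, 'qpos': [1.037, 0.259, 1.536, -0.0, 1.348, -0.203], 'qvel': [0.002, 0.001, -0.0, 0.003, 0.001, -0.0], 'tau': [-0.002, -44.603, -29.057, -0.0, 0.012, -0.0], 'position': [178.357, 519.72, 230.467], 'eef_rot': [[-0.001, -0.946, 0.325], [-0.002, 0.325, 0.946], [-1.0, 0.0, -0.002]], 'force': [-0.355, -0.116, -0.456], 'torque': [0.001, -0.025, -0.014], 'opening': 1.006}
scene [[0.651, 0.63, -0.423, 1286.28], [0.759, -0.544, 0.357, -584.628], [-0.005, -0.554, -0.833, 1601.662], [0.0, 0.0, 0.0, 1.0]] [[498.88832014297, 0.0, 325.45576192604074], [0.0, 498.88832014297, 202.2172935575916], [0.0, 0.0, 1.0]]
scene dipper 0.96 [386.1, 110.8, 17.3, 38.4] [429. 490.  37.] [[408.0, 471.0, 5.0], [470.0, 534.0, 200.0]]
scene dipper 0.87 [355.4, 133.1, 21.2, 36.4] [445. 354.  41.] [[409.0, 310.0, 3.0], [477.0, 374.0, 196.0]]
scene dipper 0.76 [367.8, 82.3, 22.5, 40.8] [286. 549.  44.] [[235.0, 511.0, 3.0], [311.0, 577.0, 204.0]]
scene dipper_grip 0.87 [366.6, 84.5, 18.3, 37.6] [285. 549.  42.] [[235.0, 511.0, 4.0], [311.0, 577.0, 202.0]]
scene dipper_grip 0.85 [388.6, 107.1, 11.8, 43.
[... 3225 characters left out ...]
.0, 479.0, 2.0], [454.0, 531.0, 55.0]]
wrist dipper_grip 0.8 [97.5, 309.4, 34.5, 16.8] [271. 208.  13.] [[264.0, 187.0, 1.0], [285.0, 216.0, 29.0]]
wrist dipper_grip 0.76 [336.4, 206.8, 94.8, 163.0] [284. 550.  55.] [[232.0, 513.0, 3.0], [295.0, 568.0, 191.0]]
wrist dipper_hook 0.88 [335.3, 206.6, 99.6, 167.4] [284. 550.  55.] [[232.0, 513.0, 3.0], [294.0, 568.0, 191.0]]
wrist dipper_hook 0.81 [345.8, 332.5, 50.6, 38.6] [405. 510.  29.] [[398.0, 478.0, 2.0], [453.0, 530.0, 55.0]]
wrist dipper_hook 0.58 [242.6, 363.4, 17.4, 9.2] [405. 339.   6.] [[162.0, 324.0, -0.0], [409.0, 507.0, 309.0]]
wrist tin 0.62 [208.7, 274.1, 67.8, 73.2] [305. 381.  41.] [[259.0, 337.0, 33.0], [340.0, 413.0, 43.0]]
```

```bash
python3 - <<'E'
import cv2
a=cv2.imread('pics/side0.png');cv2.imwrite('pics/side0c.png',cv2.resize(a[100:300,150:350],(800,600)[:1]*1+(800,) if 0 else (600,600),interpolation=cv2.INTER_CUBIC))
cv2.imwrite('pics/side0d.png',cv2.resize(a[130:330,300:480],(540,600),interpolation=cv2.INTER_CUBIC))
a=cv2.imread('pics/scene0.png');cv2.imwrite('pics/scene0c.png',cv2.resize(a[60:260,320:480],(480,600),interpolation=cv2.INTER_CUBIC))
E
```

```text
(no output)
```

View pics/scene0.png

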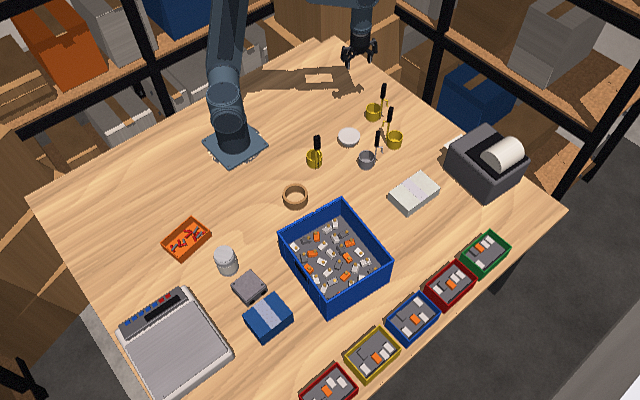

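View pics/side0c.png

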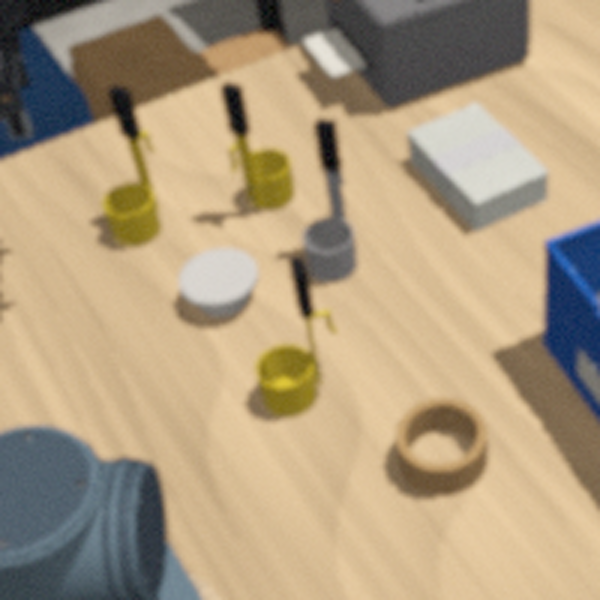

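View pics/side0d.png

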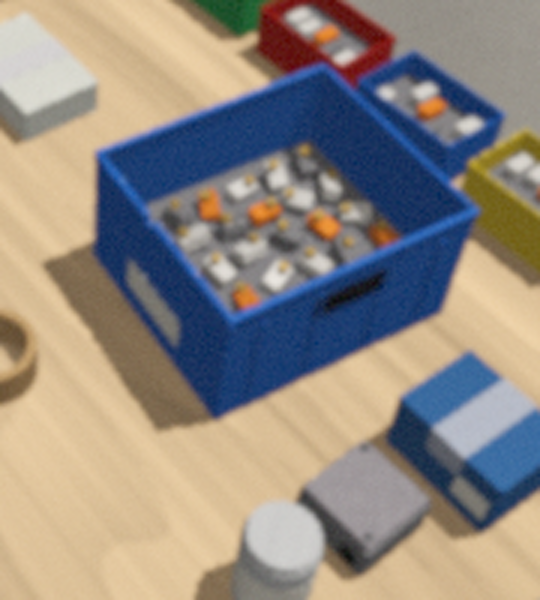

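View pics/scene0c.png

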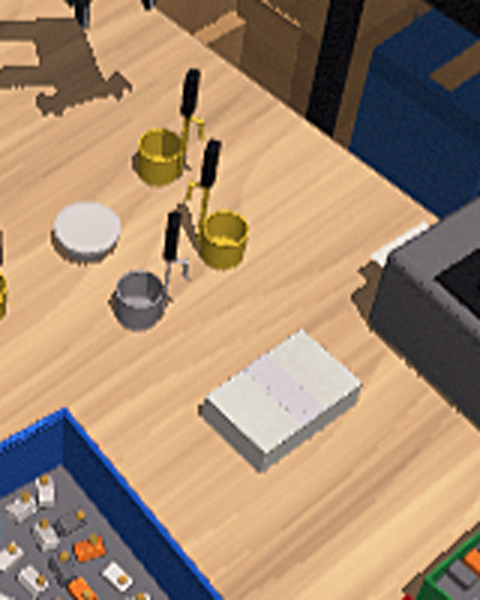

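View pics/wrist0.png

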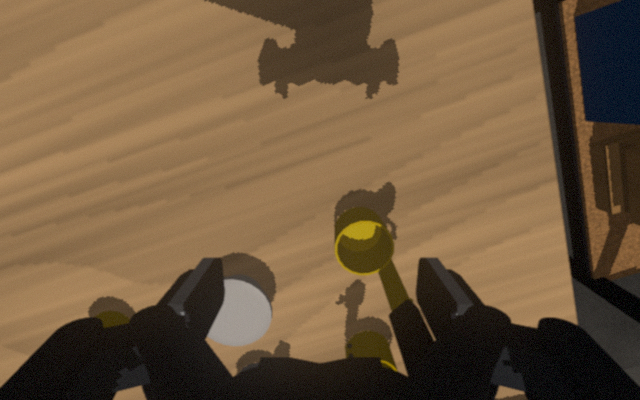

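```bash
python3 - <<'E'
from h import *
for n in ['scene','side']:
    s=dict(np.load(f'pics/{n}0.npz')); P,u,v=pts(s)
    C=s['img'][v,u].astype(int)
    m=(P[:,0]>370)&(P[:,0]<510)&(P[:,1]>290)&(P[:,1]<430)
    print(n)
    for lo,hi in [(6,50),(50,60),(60,100),(100,125),(135,195),(192,206)]:
        k=m&(P[:,2]>lo)&(P[:,2]<hi); Q=P[k]
        print(lo,hi,k.sum(), np.round(Q.mean(0),1) if len(Q) else '', np.round(Q.min(0)),np.round(Q.max(0)))
    k=m&(P[:,2]>60)
    for a,c in zip(P[k],C[k]): print(np.round(a).astype(int),c) if n=='side' or 1 else 0
    # rim
    k=(P[:,0]>500)&(P[:,0]<900)&(P[:,1]>-240)&(P[:,1]<110)&(abs(P[:,2]-170)<8)
    rect=cv2.minAreaRect(P[k][:,:2].astype(np.float32)); print(k.sum(),rect,np.round(cv2.boxPoints(rect)), np.median(P[k][:,2]))
    # table plane
    k=(P[:,0]>300)&(P[:,0]<520)&(P[:,1]>-200)&(P[:,1]<100)
    print('table',np.median(P[k][:,2]))
E
```

```text
scene
6 50 285 [443.2 347.4  22.7] [370. 292.   6.] [509. 429.  50.]
50 60 55 [440.1 344.8  54.1] [408. 309.  50.] [473. 373.  60.]
60 100 12 [466.6 353.8  78.8] [411. 308.  60.] [487. 380.  98.]
100 125 19 [476.4 369.5 113.9] [466. 354. 101.] [485. 381. 123.]
135 195 48 [471.8 356.  166.5] [460. 348. 136.] [479. 367. 194.]
192 206 21 [467.2 361.6 199.6] [456. 351. 194.] [478. 373. 205.]
[456 364 203] [21 16 18]
[457 369 200] [ 0  1 13]
[461 369 203] [14 13 28]
[466 369 207] [13 13 24]
[459 362 201] [ 0  0 11]
[459 367 197] [15 18 24]
[463 368 200] [20 17 22]
[464 373 197] [20 21 25]
[462 359 201] [ 0  2 13]
[460 367 192] [16 18 24]
[464 367 196] [23 23 24]
[469 367 200] [24 23 28]
[467 354 202] [0 0 8]
[471 355 205] [22 21 26]
[468 364 196] [28 27 32]
[470 367 195] [23 20 27]
[470 351 202] [ 2  6 12]
[471 355 200] [14 14 18]
[476 355 203] [26 23 34]
[477 360 201] [27 24 25]
[463 354 187] [106  84  64]
[467 355 190] [0 0 1]
[471 355 194] [10  9 12]
[476 356 198] [ 2  6 10]
[478 359 198] [58 44 34]
[468 349 191] [47 37 32]
[468 354 187] [2 0 7]
[469 358 184] [ 2  2 11]
[474 358 189] [
[... 7568 characters left out ...]
[453 365  71] [190 166 132]
[456 364  70] [147 129 108]
[457 356  76] [107 100  95]
[459 353  77] [95 94 93]
[462 351  77] [114 105  97]
[453 367  64] [192 166 132]
[455 363  66] [152 132 112]
[456 357  71] [110 102  95]
[461 358  67] [93 91 92]
[461 350  73] [114 105  99]
[465 350  71] [158 139 117]
[452 367  60] [188 163 129]
[454 361  64] [152 133 111]
[457 359  63] [109 101  92]
[457 352  69] [93 91 91]
[463 355  63] [112 103  99]
[467 355  61] [149 133 113]
[460 351  63] [102  99  97]
781 ((700.6649169921875, -63.94580078125), (267.2724914550781, 305.60247802734375), 83.337158203125) [[ 533. -179.]
 [ 837. -214.]
 [ 868.   51.]
 [ 564.   87.]] 166.92069912939257
table -1.773469033176525
```

{"name": "move_arm", "arguments": {"plan": [{"grip":1,"dx":-40,"dy":0,"dz":0,"roll":-0.12},{"grip":1,"dx":-40,"dy":-300,"dz":-92,"roll":-0.98},{"grip":1,"dx":-40,"dy":-300,"dz":-92,"roll":-0.98},{"grip":1,"dx":-40,"dy":-300,"dz":-92,"roll":-0.98},{"grip":1,"dx":-40,"dy":-300,"dz":-92,"roll":-0.98},{"grip":1,"dx":-40,"dy":-300,"dz":-92,"roll":-0.98},{"grip":1,"dx":-40,"dy":-300,"dz":-92,"roll":-0.98},{"grip":1,"dx":-40,"dy":-300,"dz":-92,"roll":-0.98}]}}

```text
time: 1.72
position: [392.8, 364.7, 271.5]
eef_rot: [[0.0, -0.834, -0.551], [0.0, -0.551, 0.834], [-1.0, -0.0, 0.0]]
force: [0.8, 0.5, -0.4]
opening: 0.997
```

```bash
cat >> h.py <<'E'
def look(n,tag,ext=()):
    s=r.snapshot(n); save(s,n+tag)
    np.savez(f'pics/{n}{tag}.npz',**{k:s[k] for k in ['img','depth','intrinsics','cam_to_world']}); return s
E
python3 - <<'E'
from h import *
s=look('wrist','1')
E
```

```text
(no output)
```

View pics/wrist1.png

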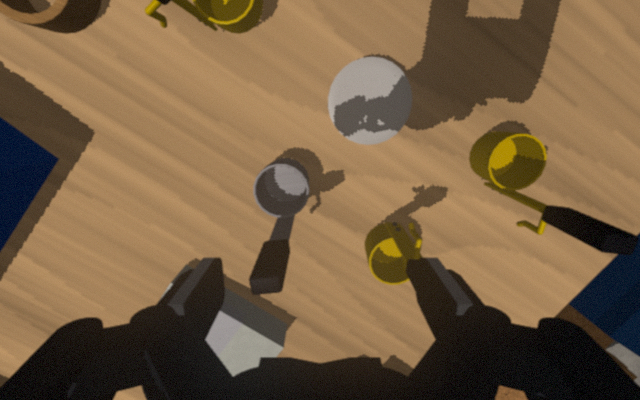

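```bash
python3 - <<'E'
from h import *
s=dict(np.load('pics/wrist1.npz')); P,u,v=pts(s)
C=s['img'][v,u].astype(int)
k=(u>240)&(u<320)&(v>150)&(v<305)&(P[:,2]>45)&(P[:,2]<62); Q=P[k]
q=Q[:,:2]; 
c,rad=cv2.minEnclosingCircle(q.astype(np.float32)); print(k.sum(),c,rad,Q[:,2].mean(),q.min(0),q.max(0))
k=(u>240)&(u<300)&(v>225)&(v<305)&(P[:,2]>188)&(P[:,2]<210); Q=P[k]; print(k.sum(),Q.mean(0),Q.min(0),Q.max(0), cv2.minAreaRect(Q[:,:2].astype(np.float32)))
k=(u>240)&(u<300)&(v>215)&(v<305)&(P[:,2]>65)
for lo in range(65,200,15):
    kk=k&(P[:,2]>lo)&(P[:,2]<lo+15); print(lo,kk.sum(),P[kk].mean(0).round(1) if kk.any() else '')
k=(P[:,0]>300)&(P[:,0]<520)&(P[:,2]<20); print(np.median(P[k][:,2]))
E
```

```text
719 (436.4455261230469, 341.0458679199219) 33.98411560058594 53.43232107550079 [403.04439578 307.99336537] [466.6171473  371.22402491]
815 [458.19409621 360.70194246 198.02721549] [448.04499412 348.54245723 188.03190354] [473.21339443 374.34358385 201.56234064] ((460.2714538574219, 361.3045959472656), (16.25572395324707, 24.302377700805664), 40.39384078979492)
65 83 [459.1 360.7  72.4]
80 96 [458.9 361.   87.5]
95 108 [459.1 360.8 102.8]
110 71 [458.9 360.9 114.8]
125 83 [454.2 359.  136.6]
140 211 [454.1 359.3 147.6]
155 238 [454.1 359.  162.6]
170 288 [454.1 359.2 177.6]
185 592 [456.7 360.4 195.6]
0.25565479831922744
```

{"name": "move_arm", "arguments": {"plan": [{"grip":1,"dx":26,"dy":-54.6,"dz":-40,"roll":-0.122},{"grip":1,"dx":26,"dy":-54.6,"dz":-40,"roll":-0.122},{"grip":1,"dx":26,"dy":-54.6,"dz":-40,"roll":-0.122},{"grip":1,"dx":26,"dy":-54.6,"dz":-40,"roll":-0.122}]}}

```text
time: 2.1
position: [459.8, 361.6, 243.8]
eef_rot: [[-0.003, -0.767, -0.642], [-0.001, -0.642, 0.767], [-1.0, 0.003, 0.001]]
force: [-0.2, -0.1, 0.0]
opening: 1.001
```

```bash
cat >> h.py <<'E'
def rel(x,y,z,yaw):
    o=r.observe(); R=np.array(o['eef_rot']); d=np.array([x,y,z])-o['position']
    cy=np.degrees(np.arctan2(R[1,2],R[0,2])); t=R.T@d
    print('pos',np.round(o['position'],1),'yaw',round(cy,1),'F',np.round(o['force'],1),'op',o['opening'],'-> dx,dy,dz',np.round(t,1),'roll',round(-np.radians(yaw-cy),3))
E
python3 - <<'E'
from h import *
rel(460.5,361.3,155,130.4)
E
```

```text
pos [459.8 361.6 243.8] yaw 129.9 F [-0.2 -0.1  0. ] op 1.0011284383648962 -> dx,dy,dz [88.8 -0.6 -0.7] roll -0.008
```

{"name": "move_arm", "arguments": {"plan": [{"grip":1,"dx":30,"dy":-0.5,"dz":-0.7,"roll":-0.008},{"grip":1,"dx":60,"dy":-0.5,"dz":-0.7,"roll":-0.008},{"grip":1,"dx":89,"dy":-0.5,"dz":-0.7,"roll":-0.008},{"grip":1,"dx":89,"dy":-0.5,"dz":-0.7,"roll":-0.008}]}}

```text
time: 2.43
position: [455.4, 360.9, 151.3]
eef_rot: [[-0.009, -0.759, -0.651], [-0.004, -0.651, 0.759], [-1.0, 0.01, 0.003]]
force: [-0.7, -0.5, -1.7]
opening: 1.004
```

{"name": "move_arm", "arguments": {"plan": [{"grip":0,"dx":0},{"grip":0,"dx":0},{"grip":0,"dx":0},{"grip":0,"dx":0},{"grip":0,"dx":0},{"grip":0,"dx":0},{"grip":0,"dx":0},{"grip":0,"dx":0}], "force": 40}}

```text
schema error: expected keys grip, dx, dy, dz, roll
```

{"name": "move_arm", "arguments": {"plan": [{"grip":1,"dx":0,"dy":0,"dz":0,"roll":0},{"grip":1,"dx":0,"dy":0,"dz":0,"roll":0}]}}

```text
time: 2.6
position: [460.3, 363.0, 158.5]
eef_rot: [[0.002, -0.759, -0.651], [0.001, -0.651, 0.759], [-1.0, -0.003, -0.0]]
force: [0.7, 0.1, 0.1]
opening: 1.003
```

```bash
python3 - <<'E'
from h import *
rel(460.5,361.3,155,130.4)
E
```

```text
pos [460.3 363.  158.5] yaw 130.6 F [0.7 0.1 0.1] op 1.003136947122088 -> dx,dy,dz [ 3.5  0.9 -1.4] roll 0.004
```

{"name": "move_arm", "arguments": {"plan": [{"grip":0.7,"dx":0,"dy":0,"dz":0,"roll":0},{"grip":0.5,"dx":0,"dy":0,"dz":0,"roll":0},{"grip":0,"dx":0,"dy":0,"dz":0,"roll":0},{"grip":0,"dx":0,"dy":0,"dz":0,"roll":0},{"grip":0,"dx":0,"dy":0,"dz":0,"roll":0},{"grip":0,"dx":0,"dy":0,"dz":0,"roll":0},{"grip":0,"dx":0,"dy":0,"dz":0,"roll":0},{"grip":0,"dx":0,"dy":0,"dz":0,"roll":0}], "force": 40}}

```text
time: 3.27
position: [460.6, 362.2, 156.9]
eef_rot: [[0.001, -0.76, -0.65], [0.001, -0.65, 0.76], [-1.0, -0.001, -0.0]]
force: [1.7, 0.1, 3.6]
opening: 0.274
```

```bash
python3 - <<'E'
from h import *
rel(460.5,361.3,155,130.4)
s=look('wrist','2')
E
```

```text
pos [460.6 362.2 156.9] yaw 130.6 F [1.7 0.1 3.6] op 0.2744155598193897 -> dx,dy,dz [ 1.9  0.6 -0.6] roll 0.003
```

View pics/wrist2.png

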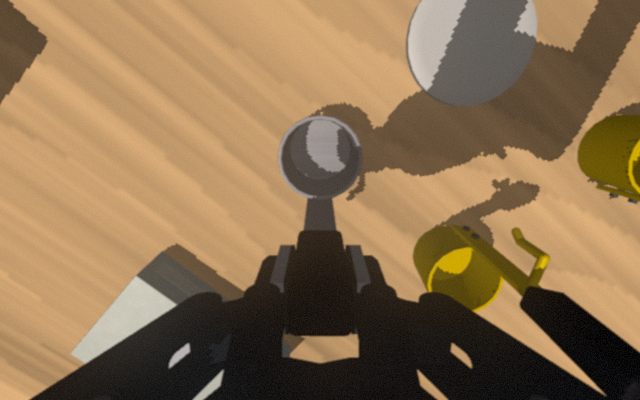

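{"name": "move_arm", "arguments": {"plan": [{"grip":0,"dx":-15,"dy":0,"dz":0,"roll":0},{"grip":0,"dx":-40,"dy":0,"dz":0,"roll":0},{"grip":0,"dx":-65,"dy":0,"dz":0,"roll":0},{"grip":0,"dx":-90,"dy":0,"dz":0,"roll":0},{"grip":0,"dx":-115,"dy":0,"dz":0,"roll":0},{"grip":0,"dx":-140,"dy":0,"dz":0,"roll":0},{"grip":0,"dx":-155,"dy":15,"dz":-20,"roll":0.05},{"grip":0,"dx":-160,"dy":30,"dz":-40,"roll":0.1}], "force": 60}}

```text
time: 3.98
position: [463.6, 312.8, 318.4]
eef_rot: [[0.003, -0.821, -0.572], [0.001, -0.572, 0.821], [-1.0, -0.003, -0.0]]
force: [0.7, -0.6, -2.6]
opening: 0.274
```

{"name": "move_arm", "arguments": {"plan": [{"grip":0,"dx":0,"dy":15,"dz":-25,"roll":0.08},{"grip":0,"dx":0,"dy":30,"dz":-50,"roll":0.16},{"grip":0,"dx":0,"dy":45,"dz":-75,"roll":0.24},{"grip":0,"dx":0,"dy":60,"dz":-100,"roll":0.32},{"grip":0,"dx":0,"dy":75,"dz":-125,"roll":0.4},{"grip":0,"dx":0,"dy":90,"dz":-150,"roll":0.48},{"grip":0,"dx":0,"dy":105,"dz":-170,"roll":0.56},{"grip":0,"dx":0,"dy":115,"dz":-190,"roll":0.6}]}}

```text
time: 4.65
position: [476.2, 89.0, 315.3]
eef_rot: [[-0.003, -1.0, -0.003], [-0.0, -0.003, 1.0], [-1.0, 0.003, -0.0]]
force: [-0.4, 1.2, -2.6]
opening: 0.271
```

```bash
python3 - <<'E'
from h import *
rel(485,-34,315,83)
E
```

```text
pos [476.2  89.  315.3] yaw 90.2 F [-0.4  1.2 -2.6] op 0.27078494828933053 -> dx,dy,dz [   0.3   -8.4 -123. ] roll 0.126
```

{"name": "move_arm", "arguments": {"plan": [{"grip":0,"dx":0,"dy":-4,"dz":-10,"roll":0.06},{"grip":0,"dx":0,"dy":-8,"dz":-15,"roll":0.126},{"grip":0,"dx":0,"dy":-8,"dz":-15,"roll":0.126},{"grip":0,"dx":0,"dy":-8,"dz":-15,"roll":0.126}]}}

```text
time: 4.98
position: [485.1, 75.5, 315.4]
eef_rot: [[-0.002, -0.993, 0.117], [0.0, 0.117, 0.993], [-1.0, 0.002, 0.0]]
force: [0.1, 0.6, -2.1]
opening: 0.276
```

```bash
python3 - <<'E'
from h import *
rel(485,-34,315,83)
s=look('wrist','3')
s=look('side','3')
cv2.imwrite('pics/side3c.png',cv2.resize(cv2.cvtColor(s['img'],cv2.COLOR_RGB2BGR)[130:290,300:480],(720,640)[:1]+(590,) if 0 else (660,587),interpolation=cv2.INTER_CUBIC))
E
```

```text
pos [485.1  75.5 315.4] yaw 83.3 F [ 0.1  0.6 -2.1] op 0.2757916451773627 -> dx,dy,dz [   0.4  -12.7 -108.7] roll 0.005
```

View pics/wrist3.png

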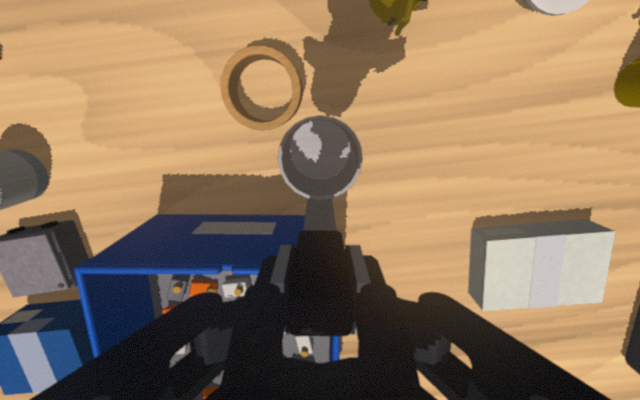

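View pics/side3c.png

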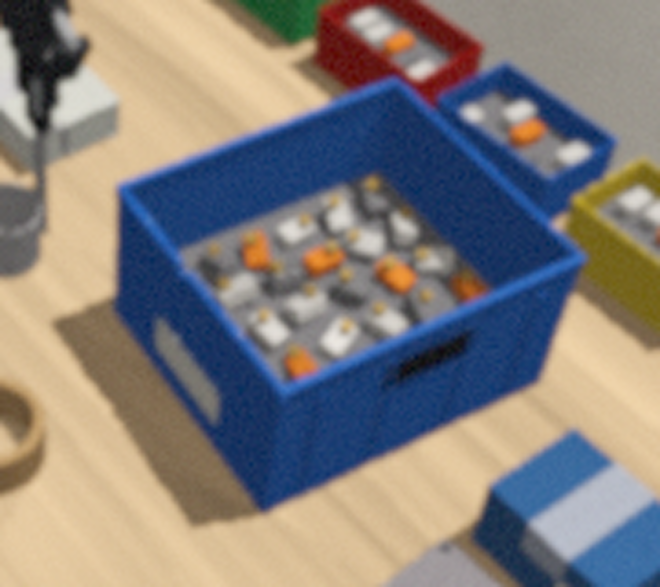

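```bash
python3 - <<'E'
from h import *
a=cv2.imread('pics/wrist3.png')[240:300,70:310]
cv2.imwrite('pics/w3c.png',cv2.resize(a,None,fx=3.3,fy=6,interpolation=cv2.INTER_CUBIC))
s=dict(np.load('pics/wrist3.npz')); P,u,v=pts(s)
# front rim: topmost points per column near v 255..285
for c in range(85,268,4):
    k=(abs(u-c)<=1)&(v>258)&(v<285)&(P[:,2]>150)
    if k.any():
        Q=P[k]; i=Q[:,2].argmax(); print(c,k.sum(),np.round(Q[i],1),np.round(Q[:,0].min(),1),np.round(Q[:,0].max(),1))
E
```

```text
85 71 [ 540.1 -162.2  171.3] 535.2 556.8
89 75 [ 539.6 -157.   171.2] 535.9 561.1
93 71 [ 540.9 -153.1  171.8] 536.6 563.8
97 45 [ 540.4 -149.1  171.4] 536.8 565.8
101 42 [ 542.8 -146.8  171.6] 537.3 545.2
105 42 [ 540.3 -142.2  171.2] 537.8 545.7
109 41 [ 541.9 -138.8  171. ] 538.3 546.3
113 41 [ 542.3 -133.8  171.2] 539.0 546.5
117 42 [ 542.7 -131.   171.1] 539.0 546.8
121 42 [ 543.  -126.8  171.6] 539.8 547.3
125 41 [ 544.7 -121.3  171.6] 540.2 547.9
129 41 [ 546.4 -118.   171.1] 540.5 548.5
133 42 [ 545.6 -114.7  171.3] 541.2 549.2
137 41 [ 546.4 -111.3  172.6] 541.7 549.0
141 42 [ 546.  -106.2  172.4] 542.1 549.7
145 41 [ 547.8 -103.   171.8] 542.7 550.2
149 41 [548.2 -99.2 171.8] 543.0 551.5
153 42 [548.7 -95.3 171.8] 543.5 550.9
157 40 [550.3 -91.9 171.5] 543.8 551.1
161 41 [549.8 -86.7 171.6] 544.4 552.0
165 41 [547.5 -82.6 170.7] 545.0 551.9
169 39 [550.5 -81.  171.5] 545.8 552.9
173 41 [549.8 -76.7 171.8] 545.6 553.3
177 41 [551.7 -72.4 171.2] 547.1 553.5
181 41 [552.2 -67.5 171.4] 547.3 553.8
185 40 [549.2 -63.7 171.7] 547.3 554.4
189 40 [552.7 -61.6 171.6] 548.0 554.9
193 38 [553.2 -57.7 171.5] 548.9 555.8
197 39 [550.6 -53.3 171.3] 549.5 556.4
201 40 [553.5 -49.1 170.9] 549.7 556.1
205 39 [553.8 -45.1 171.2] 550.2 556.6
209 39 [554.1 -40.  171.7] 550.2 557.2
213 40 [554.3 -38.1 171.8] 550.9 558.3
217 38 [556.4 -34.9 170.7] 551.9 559.4
221 29 [556.  -31.6 168. ] 552.0 558.4
225 27 [557.9 -29.4 163. ] 552.5 559.2
229 30 [557.2 -25.2 163.1] 553.3 561.1
233 39 [557.3 -17.2 170.7] 553.6 560.1
237 41 [557.5 -14.1 171.1] 554.2 561.8
241 42 [557.9 -11.3 170.9] 554.9 562.6
245 42 [557.   -6.  171.6] 555.3 562.9
249 41 [560.1  -2.8 170.8] 555.7 563.8
253 45 [469.3  54.5 356.9] 469.3 563.8
257 70 [469.3  56.  357.1] 469.2 563.9
261 72 [468.1  57.3 359.3] 468.1 559.2
265 78 [468.6  58.5 358.8] 468.6 475.5
```

View pics/w3c.png

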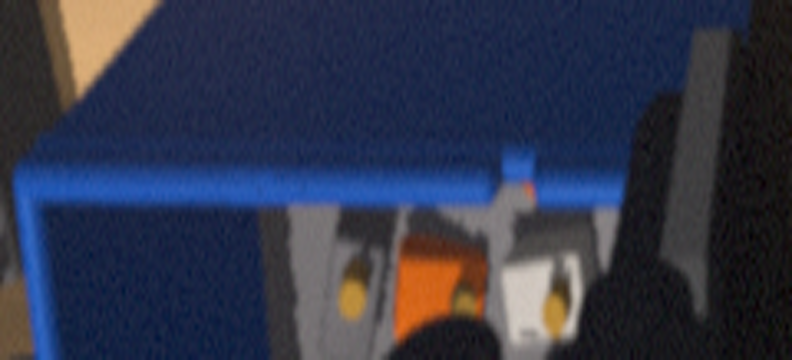

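```bash
python3 - <<'E'
from h import *
s=dict(np.load('pics/wrist3.npz')); P,u,v=pts(s)
k=(u>95)&(u<248)&(v>255)&(v<285)&(P[:,2]>167.5)&(P[:,2]<174)
Q=P[k]; p=np.polyfit(Q[:,1],Q[:,0],1); res=Q[:,0]-np.polyval(p,Q[:,1]); print(p,np.degrees(np.arctan(p[0])),res.min(),res.max(),np.percentile(Q[:,2],[50,90]))
f=np.array([1,-p[0]])/np.hypot(1,p[0]); l=np.array([p[0],1])/np.hypot(1,p[0])
A=P[(v>250)&(v<290)&(u>200)&(u<250)]; x=A[:,:2]@f; y=A[:,:2]@l; x0=np.median(Q[:,:2]@f)
print('x0',x0,f,l)
for yy in np.arange(-110,-70,1.):
    kk=(abs(y-yy)<.5)&(abs(x-x0)<4.5)
    if kk.any(): print(yy,kk.sum(),np.round(A[kk][:,2].max(),1),np.round(np.median(A[kk][:,2]),1))
E
```

```text
[1.23201083e-01 5.59291617e+02] 7.023509302130638 -3.62489139445006 4.669911162973449 [169.76960704 170.87404013]
x0 554.8457190439171 [ 0.99249606 -0.12227659] [0.12227659 0.99249606]
```

```bash
python3 - <<'E'
from h import *
s=dict(np.load('pics/wrist3.npz')); P,u,v=pts(s)
f=np.array([ 0.99249606,-0.12227659]);l=np.array([.12227659,.99249606]);x0=554.85
x=P[:,:2]@f;y=P[:,:2]@l
for yy in np.arange(30,58,1.):
    kk=(abs(y-yy)<.5)&(abs(x-x0)<4.5)&(P[:,2]>140)&(P[:,2]<180)
    if kk.any(): print(yy,kk.sum(),np.round(P[kk][:,2].max(),1),np.round(np.median(P[kk][:,2]),1))
for yy in (38,43,44): print(yy, f*x0+l*yy)
k=(abs(x-x0)<5)&(P[:,2]>160)&(P[:,2]<180); print(y[k].min())
E
```

```text
30.0 22 171.8 160.8
31.0 13 170.8 160.9
32.0 20 171.1 161.8
33.0 16 171.3 166.4
34.0 17 170.6 162.1
35.0 18 169.9 161.7
36.0 23 168.7 161.4
37.0 13 168.0 161.1
38.0 14 163.5 158.3
39.0 15 163.0 159.1
40.0 10 162.3 161.0
41.0 12 162.7 158.4
42.0 16 162.8 159.6
43.0 13 163.1 152.6
44.0 13 162.6 160.0
45.0 14 162.5 159.7
46.0 10 162.4 149.9
47.0 13 167.1 154.1
48.0 16 169.6 160.6
49.0 14 170.1 160.0
50.0 18 170.5 163.4
51.0 16 170.7 166.7
52.0 20 170.4 160.2
53.0 14 170.8 161.2
54.0 17 171.1 165.8
55.0 20 170.7 163.7
56.0 14 171.4 166.1
57.0 20 170.9 159.9
38 [555.33294931 -30.13031568]
43 [555.94433226 -25.16783538]
44 [556.06660885 -24.17533932]
-106.3628697327015
```

```bash
python3 - <<'E'
from h import *
s=dict(np.load('pics/wrist3.npz')); P,u,v=pts(s)
o=r.observe(); R=np.array(o['eef_rot']); 
L=(P-o['position'])@R
k=(u>260)&(u<380)&(v>95)&(v<215)&(abs(P[:,2]-213)<6)
q=L[k][:,1:]; print(k.sum(),q.min(0),q.max(0),(q.min(0)+q.max(0))/2,cv2.minEnclosingCircle(q.astype(np.float32)),np.percentile(P[k][:,2],[50,95]))
k=(u>296)&(u<346)&(v>200)&(v<235)&(P[:,2]>215); q=L[k]
for lo in range(60,160,15):
    kk=(q[:,0]>lo-60)&(q[:,0]<lo-45); print(lo-60,kk.sum(),q[kk].mean(0).round(1),q[kk][:,2].min(),q[kk][:,2].max()) if kk.any() else 0
E
```

```text
1366 [  0.83444453 -32.63587449] [65.76012479 30.63843896] [33.29728466 -0.99871777] ((32.62673568725586, -0.6598863005638123), 33.192710876464844) [213.60771702 215.13682486]
15 199 [20.8  7.8 -0.7] -12.135863436041166 10.535107794645777
30 114 [42.3  2.  -1. ] -10.590526067076526 8.801595638455014
45 253 [52.4  2.  -0.8] -10.734268562589689 9.065284259530328
60 208 [67.2  2.  -1. ] -10.794150545512064 8.962829775796612
75 174 [82.2  2.  -0.9] -10.921055295547022 8.870768954825264
90 101 [95.   2.  -1.2] -11.045789196193677 8.879483119211407
```

{"name": "move_arm", "arguments": {"plan": [{"grip":0,"dx":0,"dy":0,"dz":-20,"roll":0.005},{"grip":0,"dx":0,"dy":-10,"dz":-45,"roll":0.005},{"grip":0,"dx":0,"dy":-30,"dz":-70,"roll":0.005},{"grip":0,"dx":0,"dy":-50,"dz":-85,"roll":0.005},{"grip":0,"dx":0,"dy":-65,"dz":-91,"roll":0.005},{"grip":0,"dx":0,"dy":-70.6,"dz":-91.5,"roll":0.005},{"grip":0,"dx":0,"dy":-70.6,"dz":-91.5,"roll":0.005},{"grip":0,"dx":0,"dy":-70.6,"dz":-91.5,"roll":0.005}]}}

```text
time: 5.75
position: [544.3, -22.5, 315.9]
eef_rot: [[-0.002, -0.993, 0.121], [0.001, 0.121, 0.993], [-1.0, 0.002, 0.001]]
force: [0.4, 0.6, -2.1]
opening: 0.273
```

```bash
python3 - <<'E'
from h import *
s=look('wrist','4')
rel(544.5,-23.6,225,83)
E
```

```text
pos [544.1 -22.3 316.1] yaw 83.1 F [ 1.1  0.3 -2.7] op 0.27563443063790766 -> dx,dy,dz [91.1 -0.7 -1.3] roll 0.001
```

View pics/wrist4.png

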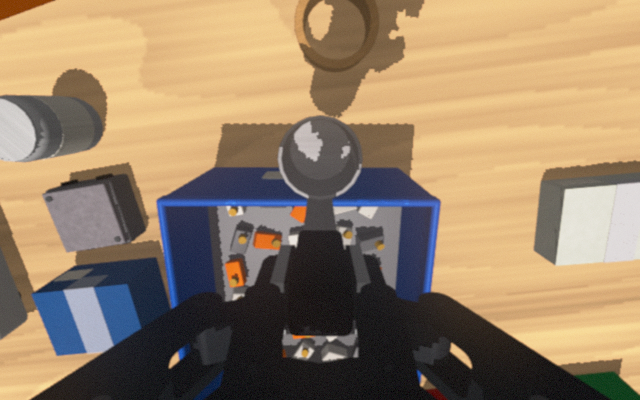

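```bash
python3 - <<'E'
from h import *
s=dict(np.load('pics/wrist4.npz')); P,u,v=pts(s)
o=r.observe(); R=np.array(o['eef_rot']); L=(P-o['position'])@R
k=(((u>175)&(u<280))|((u>362)&(u<425)))&(v>190)&(v<212)&(P[:,2]>167.5)&(P[:,2]<174)
q=L[k]; p=np.polyfit(q[:,2],q[:,1],1); res=q[:,1]-np.polyval(p,q[:,2]); print(p,np.degrees(p[0]),res.min(),res.max(),np.percentile(P[k][:,2],[50,95]))
E
```

```text
[-3.00739061e-03 -1.31015279e+01] -0.1723107890850275 -4.393951685758873 3.7095022065381986 [169.7241566  171.11180957]
```

{"name": "move_arm", "arguments": {"plan": [{"grip":0,"dx":15,"dy":-1.4,"dz":-1.3,"roll":0},{"grip":0,"dx":35,"dy":-1.4,"dz":-1.3,"roll":0},{"grip":0,"dx":55,"dy":-1.4,"dz":-1.3,"roll":0},{"grip":0,"dx":72,"dy":-1.4,"dz":-1.3,"roll":0},{"grip":0,"dx":84,"dy":-1.4,"dz":-1.3,"roll":0},{"grip":0,"dx":92,"dy":-1.4,"dz":-1.3,"roll":0},{"grip":0,"dx":98,"dy":-1.4,"dz":-1.3,"roll":0},{"grip":0,"dx":98,"dy":-1.4,"dz":-1.3,"roll":0}]}}

```text
time: 6.47
position: [545.3, -24.3, 217.6]
eef_rot: [[-0.002, -0.993, 0.122], [0.0, 0.122, 0.993], [-1.0, 0.002, 0.0]]
force: [1.2, -0.5, -2.8]
opening: 0.275
```

```bash
python3 - <<'E'
from h import *
s=look('side','5')
rel(545.2,-23.6,210.4,83)
cv2.imwrite('pics/side5c.png',cv2.resize(cv2.cvtColor(s['img'],cv2.COLOR_RGB2BGR)[100:260,290:450],(600,600),interpolation=cv2.INTER_CUBIC))
E
```

```text
pos [545.8 -24.6 218.5] yaw 83.0 F [-0.1  0.3 -3.3] op 0.27182443119769734 -> dx,dy,dz [8.1 0.7 0.9] roll -0.0
```

View pics/side5c.png

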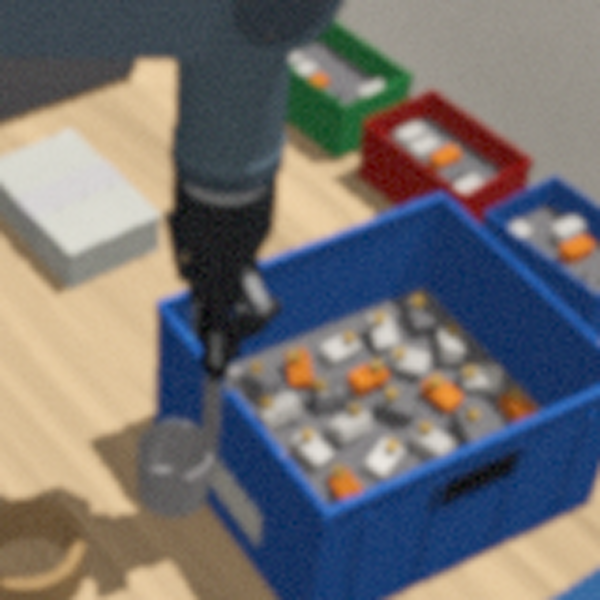

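{"name": "move_arm", "arguments": {"plan": [{"grip":0,"dx":1.5,"dy":0.3,"dz":0.5,"roll":0},{"grip":0,"dx":3,"dy":0.3,"dz":0.8,"roll":0},{"grip":0,"dx":4.5,"dy":0.3,"dz":0.8,"roll":0},{"grip":0,"dx":6,"dy":0.3,"dz":0.8,"roll":0},{"grip":0,"dx":6.5,"dy":0.3,"dz":0.8,"roll":0},{"grip":0,"dx":7,"dy":0.3,"dz":0.8,"roll":0}]}}

```text
time: 7.02
position: [545.9, -24.3, 211.3]
eef_rot: [[-0.0, -0.992, 0.123], [-0.0, 0.123, 0.992], [-1.0, 0.0, -0.0]]
force: [0.3, -0.6, -2.1]
opening: 0.271
```

{"name": "move_arm", "arguments": {"plan": [{"grip":0,"dx":0.5,"dy":0,"dz":0,"roll":0},{"grip":0,"dx":1,"dy":0,"dz":0,"roll":0},{"grip":0,"dx":1.5,"dy":0,"dz":0,"roll":0}]}}

```text
time: 7.27
position: [546.0, -24.3, 209.8]
eef_rot: [[0.0, -0.992, 0.123], [0.0, 0.123, 0.992], [-1.0, -0.0, 0.0]]
force: [-0.6, -0.1, -2.5]
opening: 0.274
```

{"name": "move_arm", "arguments": {"plan": [{"grip":0,"dx":0.5,"dy":0,"dz":0.3,"roll":0},{"grip":0,"dx":1,"dy":0,"dz":0.3,"roll":0},{"grip":0,"dx":1.5,"dy":0,"dz":0.3,"roll":0},{"grip":0,"dx":1.5,"dy":0,"dz":0.3,"roll":0}]}}

```text
time: 7.6
position: [545.9, -23.9, 208.2]
eef_rot: [[-0.0, -0.992, 0.123], [0.0, 0.123, 0.992], [-1.0, 0.0, 0.0]]
force: [0.7, -0.5, -1.9]
opening: 0.275
```

{"name": "move_arm", "arguments": {"plan": [{"grip":0,"dx":0.5,"dy":0,"dz":0,"roll":0},{"grip":0,"dx":1,"dy":0,"dz":0,"roll":0},{"grip":0,"dx":1.5,"dy":0,"dz":0,"roll":0},{"grip":0,"dx":1.5,"dy":0,"dz":0,"roll":0}]}}

```text
time: 7.93
position: [545.9, -23.9, 206.7]
eef_rot: [[-0.0, -0.992, 0.123], [0.0, 0.123, 0.992], [-1.0, 0.0, 0.0]]
force: [-0.0, 0.5, -2.3]
opening: 0.274
```

{"name": "move_arm", "arguments": {"plan": [{"grip":0,"dx":0.5,"dy":0,"dz":0,"roll":0},{"grip":0,"dx":1,"dy":0,"dz":0,"roll":0},{"grip":0,"dx":1.5,"dy":0,"dz":0,"roll":0},{"grip":0,"dx":2,"dy":0,"dz":0,"roll":0},{"grip":0,"dx":2.5,"dy":0,"dz":0,"roll":0},{"grip":0,"dx":2.5,"dy":0,"dz":0,"roll":0}]}}

```text
time: 8.43
position: [545.9, -23.9, 204.2]
eef_rot: [[-0.0, -0.992, 0.123], [0.0, 0.123, 0.992], [-1.0, 0.0, 0.0]]
force: [-0.7, 0.2, -2.5]
opening: 0.273
```

{"name": "move_arm", "arguments": {"plan": [{"grip":0,"dx":0.5,"dy":0,"dz":0,"roll":0},{"grip":0,"dx":1,"dy":0,"dz":0,"roll":0},{"grip":0,"dx":1,"dy":0,"dz":0,"roll":0}]}}

```text
time: 8.68
position: [545.9, -23.9, 203.2]
eef_rot: [[-0.0, -0.992, 0.123], [0.0, 0.123, 0.992], [-1.0, 0.0, 0.0]]
force: [0.1, -0.2, -2.2]
opening: 0.274
```

{"name": "move_arm", "arguments": {"plan": [{"grip":0,"dx":0.5,"dy":0,"dz":0,"roll":0},{"grip":0,"dx":1,"dy":0,"dz":0,"roll":0},{"grip":0,"dx":1,"dy":0,"dz":0,"roll":0}]}}

```text
time: 8.93
position: [545.9, -23.9, 202.2]
eef_rot: [[-0.0, -0.992, 0.123], [0.0, 0.123, 0.992], [-1.0, 0.0, 0.0]]
force: [0.5, -0.2, -3.1]
opening: 0.267
```

{"name": "move_arm", "arguments": {"plan": [{"grip":0,"dx":0.4,"dy":0,"dz":0,"roll":0},{"grip":0,"dx":0.8,"dy":0,"dz":0,"roll":0},{"grip":0,"dx":0.8,"dy":0,"dz":0,"roll":0}]}}

```text
time: 9.18
position: [546.0, -24.0, 201.7]
eef_rot: [[0.0, -0.992, 0.123], [-0.0, 0.123, 0.992], [-1.0, -0.0, -0.0]]
force: [-0.3, -0.1, -1.1]
opening: 0.274
```

```bash
python3 - <<'E'
from h import *
s=look('wrist','6');s=look('scene','6')
cv2.imwrite('pics/scene6c.png',cv2.resize(cv2.cvtColor(s['img'],cv2.COLOR_RGB2BGR)[130:270,230:390],(640,560),interpolation=cv2.INTER_CUBIC))
rel(545.9,-23.9,200,83)
E
```

```text
pos [546.  -24.  201.6] yaw 83.0 F [ 0.2  0.2 -1.1] op 0.2705524409058503 -> dx,dy,dz [1.6 0.1 0.1] roll -0.001
```

View pics/wrist6.png

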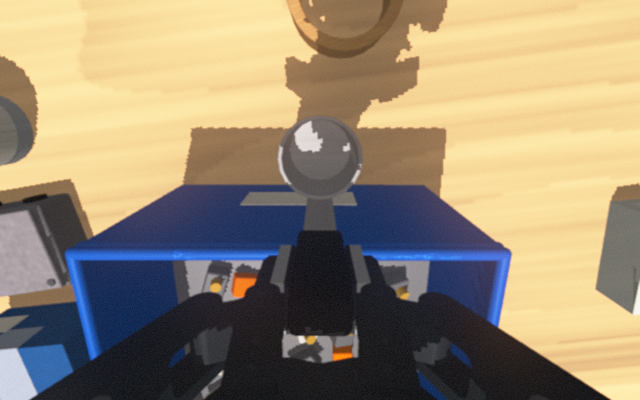

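View pics/scene6c.png

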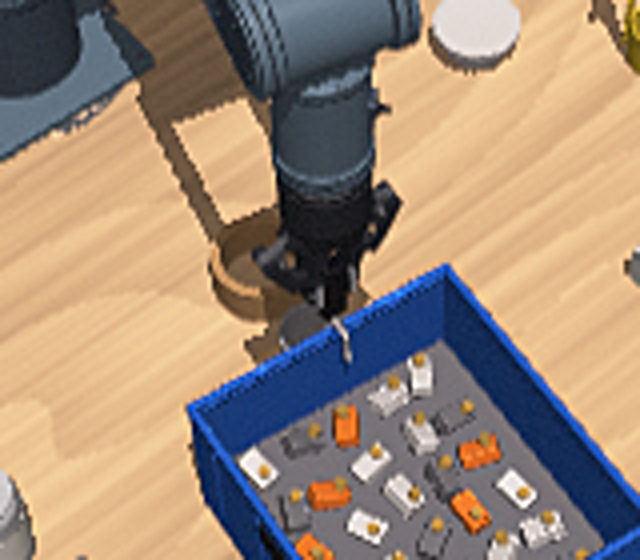

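{"name": "move_arm", "arguments": {"plan": [{"grip":0,"dx":0.4,"dy":0,"dz":0,"roll":0},{"grip":0,"dx":0.4,"dy":0,"dz":0,"roll":0},{"grip":0,"dx":0.4,"dy":0,"dz":0,"roll":0}]}}

```text
time: 9.53
position: [546.1, -24.0, 201.5]
eef_rot: [[0.0, -0.992, 0.123], [-0.0, 0.123, 0.992], [-1.0, -0.0, -0.0]]
force: [-0.7, 0.3, 0.5]
opening: 0.276
```

{"name": "move_arm", "arguments": {"plan": [{"grip":0.3,"dx":0,"dy":0,"dz":0,"roll":0},{"grip":0.35,"dx":0,"dy":0,"dz":0,"roll":0},{"grip":0.4,"dx":0,"dy":0,"dz":0,"roll":0},{"grip":0.5,"dx":0,"dy":0,"dz":0,"roll":0},{"grip":0.7,"dx":0,"dy":0,"dz":0,"roll":0},{"grip":0.7,"dx":0,"dy":0,"dz":0,"roll":0},{"grip":0.7,"dx":0,"dy":0,"dz":0,"roll":0},{"grip":0.7,"dx":0,"dy":0,"dz":0,"roll":0}]}}

```text
time: 10.2
position: [546.0, -24.0, 201.1]
eef_rot: [[-0.0, -0.992, 0.123], [-0.0, 0.123, 0.992], [-1.0, 0.0, -0.0]]
force: [0.3, 0.1, -0.2]
opening: 0.701
```

```bash
python3 - <<'E'
from h import *
s=look('wrist','7')
rel(545.9,-23.9,200,83)
E
```

```text
pos [546.  -24.  201.1] yaw 83.0 F [-0.4 -0.2  0.5] op 0.7003356182265658 -> dx,dy,dz [1.1 0.1 0.1] roll -0.001
```

View pics/wrist7.png

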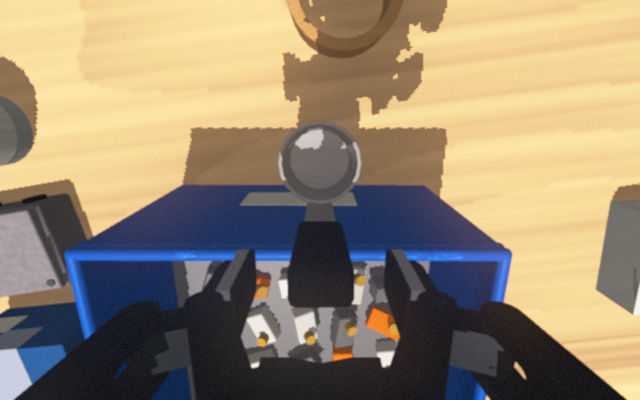

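{"name": "move_arm", "arguments": {"plan": [{"grip":0.7,"dx":-10,"dy":0,"dz":0,"roll":0},{"grip":0.7,"dx":-25,"dy":0,"dz":0,"roll":0},{"grip":0.7,"dx":-45,"dy":0,"dz":0,"roll":0},{"grip":0.7,"dx":-70,"dy":0,"dz":0,"roll":0},{"grip":0.7,"dx":-95,"dy":0,"dz":0,"roll":0},{"grip":0.7,"dx":-115,"dy":0,"dz":0,"roll":0},{"grip":0.7,"dx":-130,"dy":0,"dz":0,"roll":0},{"grip":0.7,"dx":-130,"dy":0,"dz":0,"roll":0}]}}

```text
time: 10.92
position: [547.4, -24.3, 335.8]
eef_rot: [[0.007, -0.992, 0.123], [-0.002, 0.123, 0.992], [-1.0, -0.008, -0.001]]
force: [0.0, -0.4, 0.2]
opening: 0.703
```

{"name": "move_arm", "arguments": {"plan": [{"grip":0.7,"dx":-20,"dy":20,"dz":20,"roll":0},{"grip":0.7,"dx":-20,"dy":40,"dz":50,"roll":0},{"grip":0.7,"dx":-20,"dy":50,"dz":80,"roll":0},{"grip":0.7,"dx":-20,"dy":50,"dz":110,"roll":0},{"grip":0.7,"dx":-20,"dy":50,"dz":120,"roll":0},{"grip":0.7,"dx":-20,"dy":50,"dz":120,"roll":0}]}}

```text
time: 11.42
position: [510.6, 103.4, 350.6]
eef_rot: [[-0.001, -0.993, 0.119], [0.001, 0.119, 0.993], [-1.0, 0.001, 0.0]]
force: [0.8, -0.6, -0.1]
opening: 0.702
```

```bash
python3 - <<'E'
from h import *
s=look('wrist','8')
P,u,v=pts(s)
np.savez('pics/x.npz',P=P)
f=np.array([ 0.99249606,-0.12227659]);l=np.array([.12227659,.99249606]);x0=554.85
x=P[:,:2]@f-x0;y=P[:,:2]@l-42.3
for lo,hi in [(40,120),(120,150),(150,163),(163,172),(172,180),(180,200),(200,225),(225,240),(240,260)]:
    k=(x>-90)&(x<25)&(abs(y)<36)&(P[:,2]>lo)&(P[:,2]<hi); print(lo,k.sum(),[np.round(a[k].mean(),1) for a in (x,y)],[np.round(np.percentile(a[k],[2,98]),1) for a in (x,y,P[:,2])]) if k.any() else 0
s=look('side','8')
cv2.imwrite('pics/side8c.png',cv2.resize(cv2.cvtColor(s['img'],cv2.COLOR_RGB2BGR)[100:260,290:450],(600,600),interpolation=cv2.INTER_CUBIC))
k=(((u>0)))&(P[:,2]>167.5)&(P[:,2]<172)&(abs(x)<8)&(abs(y)>25); p=np.polyfit(P[k][:,1],P[k][:,0],1); print(p, k.sum())
E
```

```text
40 3028 [np.float64(-27.4), np.float64(-2.1)] [array([-67.8,  -0.2]), array([-31. ,  31.7]), array([ 42.1, 115.4])]
120 385 [np.float64(-3.9), np.float64(13.6)] [array([-13.6,   0. ]), array([-7.8, 34.6]), array([121.5, 149.7])]
150 125 [np.float64(-3.8), np.float64(15.6)] [array([-14.7,   9. ]), array([-4.3, 34.8]), array([150.3, 161.9])]
163 277 [np.float64(0.7), np.float64(17.7)] [array([-13.6,   9.2]), array([-0.4, 35.3]), array([164.3, 171.4])]
172 34 [np.float64(-19.4), np.float64(7.2)] [array([-23.1, -10.4]), array([-7.9, 12.8]), array([176.2, 179.9])]
180 208 [np.float64(-20.7), np.float64(6.6)] [array([-25.1,  -9.8]), array([-8.7, 12.8]), array([180.4, 199.8])]
200 324 [np.float64(-23.0), np.float64(6.7)] [array([-27.7, -12. ]), array([-7.9, 13. ]), array([200.4, 224.5])]
225 245 [np.float64(-25.0), np.float64(6.9)] [array([-29.3, -14.1]), array([-8. , 13.1]), array([225.3, 239.8])]
240 506 [np.float64(-22.1), np.float64(1.7)] [array([-29.2, -14.2]), array([-9.5, 12.4]), array([240.3, 244.4])]
[1.25440347e-01 5.59853215e+02] 1210
```

View pics/wrist8.png

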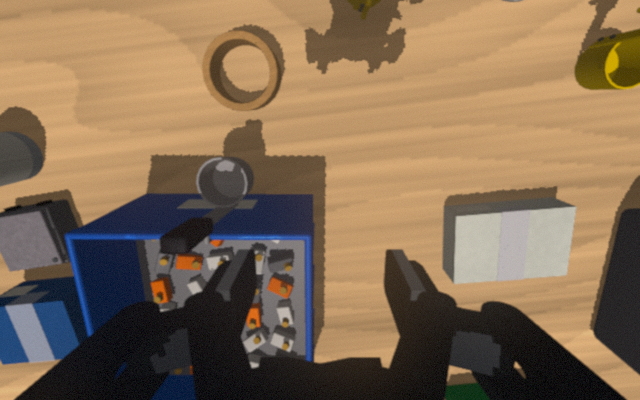

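View pics/side8c.png

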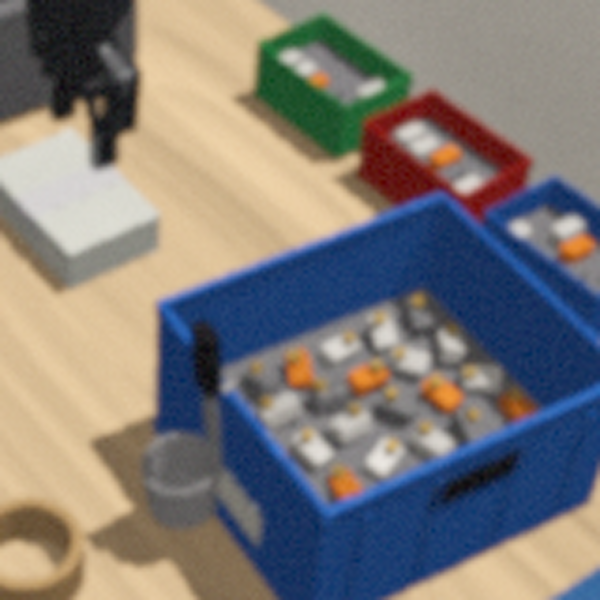

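{"name": "move_arm", "arguments": {"plan": [{"grip":0.7,"dx":0,"dy":0,"dz":0,"roll":0},{"grip":0.7,"dx":0,"dy":0,"dz":0,"roll":0},{"grip":0.7,"dx":0,"dy":0,"dz":0,"roll":0},{"grip":0.7,"dx":0,"dy":0,"dz":0,"roll":0},{"grip":0.7,"dx":0,"dy":0,"dz":0,"roll":0},{"grip":0.7,"dx":0,"dy":0,"dz":0,"roll":0}]}}

```text
time: 12.02
position: [511.1, 100.9, 351.1]
eef_rot: [[0.0, -0.992, 0.123], [-0.0, 0.123, 0.992], [-1.0, -0.0, -0.0]]
force: [0.1, -0.0, -0.3]
opening: 0.699
```

```bash
python3 - <<'E'
from h import *
s=look('wrist','9'); P,u,v=pts(s)
f=np.array([ 0.99249606,-0.12227659]);l=np.array([.12227659,.99249606])
x=P[:,:2]@f-554.85;y=P[:,:2]@l-42.3
k=(x>-90)&(x<25)&(abs(y)<36)&(P[:,2]>240)&(P[:,2]<260); print(k.sum(),x[k].mean(),y[k].mean(),np.percentile(P[k][:,2],[50,98]))
print(r.hand_in())
E
```

```text
496 -22.104485509674202 1.781357296931356 [242.82784756 244.30629245]
the job is handed in; nothing more can be done
None
```

The steel dipper now hangs by itself in the notch on the blue bin's front lip, cup outside facing the robot, and I handed the job in at about 12 s.

- **Notch found by camera:** The notch showed in the wrist camera and its depth readings. I lowered the hook over it in steps of 1 mm or less near contact, so I never had to slide along the lip. The hook met resistance about 8.7 mm below where the rim should have held it up, and the upward force on it was at most about 3 N.
- **Seating:** After release, the top of the grip measured 243–244 mm above the bench. I expected about 245 mm in the notch and about 253 mm on the rim, so the hook is fully down. The reading was the same 0.6 s later, with the gripper clear.
- **Tilt:** The dipper hangs a few degrees off vertical, with the cup leaning toward the bin wall.
- **Surroundings:** The bin's lip measured within about 0.6 mm of where it was before. The arm went near none of the other items, and those in view looked unmoved, including the yellow look-alikes. I did not re-measure each one.
- **Disagreement:** The side camera read about 4–7 mm off the other two cameras in places, so I used the wrist camera's measurements for the fit.

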